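Weigh the blue carrier of steel slugs on the bench spring scale

ROBOT

A 7-joint arm with a two-finger parallel gripper is mounted at the origin on the work surface. World frame = base frame: x ahead of the robot, y to its left, z up, the work surface at z = 0. Lengths are in m, angles in rad, forces in N, time in s.
With the tool pointing down it reaches from about 0.425 to 0.925 m from the base axis. Payload 6.8 kg.
Tool frame: the origin (TCP) lies at the very end of the fingers, on their centre line; the grasp point (between the pads) lies 19 mm behind it (arm.grasp_offset is the distance from the TCP to the grasp point, in m); z points along the fingers, y is the line along which they close (so a half turn about z gives the same grasp; the last joint's range is limited). The gripper opens to 88 mm and grips with 3 to 60 N. Pads are 20 mm wide; open, the fingers measure 115 mm over their backs; the gripper's body (75 mm by 178 mm) begins 61 mm behind the grasp point.
Start: joints at [1.039, 0.477, 0.022, 1.555, -0.011, 1.109, -0.083], TCP at [0.278, -0.615, 0.223] pointing down, gripper open.
Joint ranges: [-2.96, 2.96], [-0.34, 2.1], [-1.41, 1.46], [0.24, 2.44], [-1.37, 4.51], [0.17, 1.92], [-2.96, 2.96]. Speed limits (rad/s): [2.39, 2.39, 3.14, 3.14, 3.14, 3.14, 3.14].

INTERFACE

Orientations are given as a 3x3 rotation matrix whose columns are the frame's x, y, z axes.
In Python, from workcell import arm, cams gives the robot as it stands. The module is installed in compiled form; this text tells all that it offers.
- The arm moves only by the shell command python3 -m handwheel 'ROWS' [OPENING] [FORCE]. ROWS is JSON, a list of rows, each an object of numbers: "dx", "dy", "dz": the shift along the tool's x, y, z in m; "wx", "wy", "wz": the turn, a rotation vector about the tool's x, y, z in degrees. A call has 1 to 10 rows; each row is the pose to reach, as a shift and turn from the pose commanded when the call began, along the tool's axes at that moment; what a row does not reach only later rows make up. A row lasts 1/10 s, in which the tool goes at most 50 mm and 8.59 degrees, less where a joint would pass 70% of its speed; a pose out of reach is approached as far as the arm can. A call with a gripper value outside its range is refused whole. OPENING is the opening, from 0 (shut) to 1 (fully open), set as the call begins (- or left out, the last holds). The fingers move at their own pace and stop on an object; FORCE is the grip in N (left out, the last holds). Time passes only in rows, so rows that repeat a pose let the fingers close. It gives the time, the measured TCP pose, the force, the opening and the grip force at its end, in the units of the state.
- arm.get_state(): the state, without advancing time (a new reading comes with each control period).
- cams.capture(name): name is "scene" or "side" or "wrist"; returns (picture, depth): 400x640x3 uint8, blue, green, red; 400x640 float32, m along the optical axis (not along the pixel's ray), 0 where there is no reading.
- cams.camera_model(name): a dict with "K" (3x3 intrinsics, pixels), "dist" ([k1, k2, p1, p2, k3] as OpenCV has them; the pictures are not rectified), "extrinsics" (4x4, takes a point from camera to world coordinates). Camera axes: x right, y down, z forward; pixel columns grow to the right and rows downward; lengths in m; the calibration is good to about 2 mm. A picture is of the moment at which its call begins: read the wrist's pose just before it. camera_model takes no time and is no camera call; for the wrist camera it gives the pose at the moment of the call.
- arm.finish_job(): hands the job in; it is judged then, once.
Trained networks look in the newest picture that a camera, given by its name, has taken for a name from the list of things; names that differ only in an ending like _2 or _b are one class to them, and where a whole thing is asked for, a point or a joint stands for the part that bears it (a point fixed in the world has none). Each returns a list of dicts, best first, with "conf" (0 to 1); they miss things now and then, are a little off and sometimes report something else, mostly with a low value. They report only what shows in the picture. A call takes as long as a camera call. They do not tell look-alikes from the thing itself.
- cams.spot_in(camera, name): "rect" ([centre column, centre row, width, height] in pixels, round what is visible of it).
- cams.mark_of(camera, name): "location" ([column, row] in pixels: a listed point, or the origin of a listed thing).
The state is a dict: "time_s": time; "joint_positions": joint angles; "joint_vel": joint speeds; "joint_torque": joint torques, N m; "ee_pos": TCP position; "orientation": TCP orientation; "force": force on the tool from outside, world axes, zero at the start; "torque": the same for the moment, N m; "width": finger opening in m; "finger_force": force on a finger pad.
Only numpy, scipy, OpenCV 4.12 (cv2) and the standard library are available. Lean on these libraries where they do the work, as an engineer would, in place of code of your own. Each camera call takes 0.05 s, during which the arm holds its last target. There are 200 camera calls.

TASK

Weigh the blue carrier: pick it up by its grip block, hang its eye in the dip of the spring scale's hook and, still holding it, lower it slowly (two or three centimetres a second at most) until the spring carries its whole weight. Only then let go, so that the pointer stays calm: the scale arm must never move quickly or spring up or down when you let go, and the hook must not be forced. Leave the carrier hanging at rest, and leave the yellow carrier and everything else on the bench where it is.

Things in the scene. Friction and masses are not known exactly. Their poses are not given: they have to be found in the camera images.
- blue_grip (a point): Centre of the blue grip block on top of the blue carrier: 28 mm (x) by 24 mm (y) by 40 mm tall, 172 mm above the underside; z up. Below it, in the y-z plane, an upright steel eye and bail, and a blue tray 120 (x) by 90 (y) by 35 mm of steel slugs. A hook passes through the eye along x, from either side. Mass unknown, 0.24 to 0.96 kg. It starts standing on the bench.
- blue_eye (a point): Point in the blue carrier's eye where the hook bar's centre line lies when it hangs: 39.5 mm straight below point blue_grip, 4 mm under the eye's inner peak. The eye is of 7 mm bar, 41 mm wide inside and 47 mm from inner peak to inner bottom, peaked at the top like a roof. Axes as blue_grip.
- hook_seat (a point): Bar centre at the lowest point of the hook, the dip where the eye must rest; moves with the arm, 265 mm above the bench unloaded. z up. The bar, 8 mm thick, runs along x: towards -x it rises to the open tip; towards +x it rises 20 mm within 34 mm, then runs level to the column, whose axis is at x = +150 mm.
- hook_tip (a point): Bar centre at the open upturned tip of the hook, 30 mm out along -x of hook_seat and 19 mm above it; the metal ends 4 mm further. Same axes as hook_seat. The eye goes over this tip.
- stand: Stand of the spring scale, fixed; origin on the bench straight below the hook's dip, same axes as hook_seat. Blue base plate 10 mm thick, 120 mm wide, x from -40 to +230 mm; steel column at x = +150 mm, 362 mm tall; on its -y side a white plate with marks, past which the red pointer moves.
- scale (a joint): How far the scale arm with hook and pointer is pulled down, m: 0 unloaded, stop at 0.115. The spring pulls up with 90 N per metre and the arm is lightly damped, so 0.24 kg settles at about 0.026 and 0.96 kg at about 0.105; let go suddenly, it bobs at about 2 Hz.
- yellow: A second carrier of the same shape and size, with yellow tray and yellow grip block, to be left alone. Origin at the centre of its underside; x along its 120 mm side, z up.
- hammer: Hammer lying on the bench, to be left alone.
- brush: Brush lying on the bench, to be left alone.
- pipe_stub: Dark steel pipe stub standing on end, 60 mm diameter, 90 mm tall, origin at the centre of its underside.
- firebrick: Half firebrick, 115 x 65 x 65 mm, origin at the centre of its underside.
- spray_can: Red can standing upright, 64 mm diameter, 170 mm tall, origin at the centre of its underside.
- flange: Flat steel ring lying on the bench, 90 mm across, 14 mm thick.
Mind the look-alikes: they are no part of the job. What is shaped like the part that bears blue_grip but orange is not meant.

How it is judged:
On the way, in this order (a step that is already met when the one before it is completed fails the run):
1. the blue carrier is lifted off the bench in the gripper (height (world z) of blue_grip above 0.2 m and contact force between the fingers and blue above 1 N), for 0.2 s.
2. the eye is on the hook and the spring carries load while the carrier is still held (distance between blue_eye and hook_seat below 0.015 m and value of joint scale above 0.015 m and contact force between blue and scale above 1.2 N and contact force between the fingers and blue above 1 N), for 0.2 s.
At the end, for the whole second after the job is handed in: The blue carrier hangs by its eye in the dip of the hook (within 12 mm), released, near upright (tilt under 0.2 rad), its weight on the spring (arm down more than 20 mm), the pointer at rest (arm slower than 15 mm/s) and the carrier at rest (slower than 50 mm/s) (distance between blue_eye and hook_seat below 0.012 m and value of joint scale above 0.02 m and contact force between blue and scale above 1.8 N and contact force between blue and the fingers below 0.05 N and angle between blue_grip's own z axis and vertical below 0.2 rad and linear speed of blue below 0.05 m/s and velocity of joint scale between -0.015 and 0.015 m/s); the robot touches nothing.
It fails at once if the scale arm moves faster than 60 mm/s, down or up (the load was dropped, or the spring sprang back) (velocity of joint scale above 0.06 m/s or velocity of joint scale below -0.06 m/s).
It fails at once if the carrier presses on the scale's hook with more than 16 N (contact force between blue and scale above 16 N).
It fails at once if the yellow carrier is shifted by more than 20 mm (distance of yellow from where it was at the start of the episode above 0.02 m).
It fails at once if another thing on the bench is shifted by more than 30 mm (distance of any of hammer, brush, pipe_stub, firebrick, spray_can, flange from where it was at the start of the episode above 0.03 m).
It also fails if it takes over 72 s, if anything falls off the work surface, if the arm or the gripper's body presses on something with over 40 N, if the wrist force passes 120 N, or if a joint passes its speed limit or range.

## Working session

There is one attempt and no reset: what is moved stays moved. The work goes in short steps, Python scripts to look and compute and a shell command to move; the robot and the scene stay as the last step left them, time stands still between calls to the robot, and variables do not carry over. Pictures are saved under pics/ and viewed, at most 10 in all, crops included, and the job is handed in when it is done.

```bash
mkdir -p pics
cat > h.py <<'E'
import numpy as np, cv2
from workcell import arm, cams
def world(cam,px,depth,win=2):
    m=cams.camera_model(cam);c,r=int(round(px[0])),int(round(px[1]))
    d=depth[max(0,r-win):r+win+1,max(0,c-win):c+win+1];d=d[d>0]
    z=np.median(d) if len(d) else np.nan
    u=cv2.undistortPoints(np.array([[px]],float),np.array(m["K"]),np.array(m["dist"]))[0,0]
    return (np.array(m["extrinsics"])@np.array([u[0]*z,u[1]*z,z,1]))[:3]
def cloud(cam,depth):
    m=cams.camera_model(cam);h,w=depth.shape
    g=np.stack(np.meshgrid(np.arange(w),np.arange(h)),-1).reshape(-1,1,2).astype(float)
    u=cv2.undistortPoints(g,np.array(m["K"]),np.array(m["dist"])).reshape(h,w,2)
    p=np.concatenate([u*depth[...,None],depth[...,None]],-1);T=np.array(m["extrinsics"])
    return p@T[:3,:3].T+T[:3,3]
def proj(cam,P):
    m=cams.camera_model(cam);T=np.linalg.inv(np.array(m["extrinsics"]))
    P=np.atleast_2d(P)@T[:3,:3].T+T[:3,3]
    return cv2.projectPoints(P,np.zeros(3),np.zeros(3),np.array(m["K"]),np.array(m["dist"]))[0].reshape(-1,2)
E
python3 - <<'E'
from h import *
np.set_printoptions(precision=4,suppress=True)
for c in ["scene","side"]:
    p,d=cams.capture(c);cv2.imwrite(f"pics/{c}0.png",p);np.save(f"{c}0.npy",d)
    print(c,np.array(cams.camera_model(c)["extrinsics"])[:3,3])
    for n in ["blue_grip","blue_eye","hook_seat","hook_tip","stand","yellow","spray_can","pipe_stub","firebrick"]:
        for q in cams.mark_of(c,n)[:3]:
            print(n,round(q["conf"],2),np.round(q["location"],1),world(c,q["location"],d))
s=arm.get_state();print(s["time_s"],s["ee_pos"],s["orientation"],s["width"])
E
```

```text
scene [ 1.3886 -0.4237  0.7799]
blue_grip 0.77 [333.2 192. ] [0.4907 0.0985 0.1822]
blue_grip 0.76 [215.5 185.7] [ 0.3013 -0.2164  0.1812]
blue_grip 0.7 [220.9 260.5] [ 0.6585 -0.2944  0.179 ]
blue_eye 0.89 [332.9 202.6] [0.3    0.2105 0.0088]
blue_eye 0.83 [223.7 272.1] [ 0.4995 -0.2627  0.0031]
blue_eye 0.73 [219.2 199.6] [ 0.0889 -0.1688  0.0018]
hook_seat 0.74 [274.1 195.9] [0.1544 0.03   0.0044]
hook_tip 0.88 [266.3 185.9] [0.0875 0.0233 0.0165]
stand 0.73 [281.1 269.7] [ 0.5707 -0.1107  0.0122]
yellow 0.56 [392.7 227.6] [0.5534 0.2981 0.0299]
yellow 0.25 [275.9 191.8] [ 0.56   -0.1137  0.2703]
spray_can 0.74 [151.5 293.4] [ 0.5369 -0.4612  0.035 ]
pipe_stub 0.95 [388.6 258.5] [0.6769 0.1933 0.0272]
firebrick 0.91 [387.  290.8] [0.807  0.0914 0.0526]
firebrick 0.62 [356.4 198.5] [0.3097 0.3084 0.0076]
side [0.4472 1.1436 1.3147]
blue_grip 0.83 [299.4 151.4] [ 0.6285 -0.2862  0.1694]
blue_grip 0.73 [250.4 264.8] [0.7579 0.159  0.0459]
blue_grip 0.68 [334.4 227.8] [0.4829 0.1107 0.1852]
blue_eye 0.91 [294.7 156.7] [ 0.6462 -0.276   0.1517]
blue_eye 0.58 [390.3 170.6] [ 0.2917 -0.2096  0.1507]
blue_eye 0.56 [335.1 233.8] [0.4806 0.1129 0.1596]
hook_seat 0.74 [313.8 159.8] [ 0.5608 -0.1226  0.2657]
hook_tip 0.73 [324.3 156.8] [ 0.5459 -0.458   0.0054]
hook_tip 0.65 [282.1 287.2] [0.6432 0.2444 0.0469]
stand 0.74 [318.4 217.7] [ 0.5491 -0.0941  0.0138]
stand 0.15 [332.3 229.8] [ 0.4958 -0.0419  0.0073]
yellow 0.6 [324.6 323.2] [0.5045 0.3405 0.0024]
spray_can 0.72 [333.4 158.7] [ 0.5066 -0.4351  0.015 ]
pipe_stub 0.85 [280.3 290. ] [0.6501 0.2442 0.031 ]
pipe_stub 0.21 [324.4 324.2] [0.505  0.3438 0.0021]
firebrick 0.89 [249.5 262.7] [0.7597 0.1586 0.0563]
firebrick 0.62 [312.7 159.9] [ 0.5645 -0.1221  0.2656]
1.0 [ 0.2776 -0.6153  0.2227] [[ 0.9116  0.4111  0.    ]
 [ 0.4111 -0.9116 -0.0001]
 [ 0.      0.0001 -1.    ]] 0.08781965178263987
```

Run:
```python
import cv2
a=cv2.imread("pics/scene0.png");cv2.imwrite("pics/scene0z.png",cv2.resize(a[140:340,120:440],(800,500),interpolation=cv2.INTER_CUBIC))
a=cv2.imread("pics/side0.png");cv2.imwrite("pics/side0z.png",cv2.resize(a[120:360,210:450],(600,600),interpolation=cv2.INTER_CUBIC))
```

```text
(no output)
```

View pics/scene0z.png

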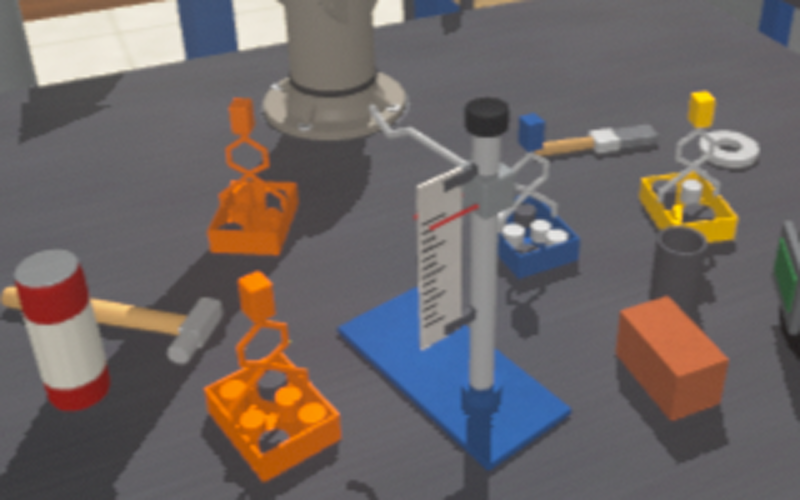

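View pics/side0z.png

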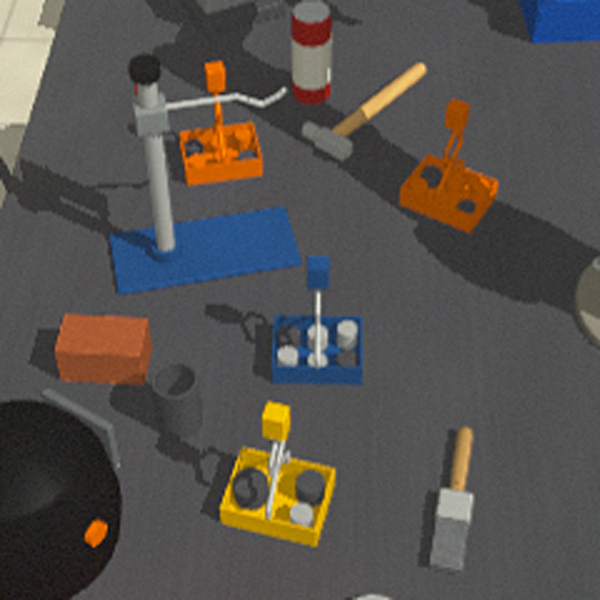

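The only blue carrier is the one at about (333,192) in scene and (334,228) in side. The two other blue_grip hits, at (215,186) and (221,260) in scene, are orange look-alikes. The hook opens towards the robot, roughly along world -x. Next I'll measure positions and yaw, and make the confirming crop.

Run:
```python
from h import *
np.set_printoptions(precision=4,suppress=True)
for c in ["scene","side"]:
    p=cv2.imread(f"pics/{c}0.png");d=np.load(f"{c}0.npy");W=cloud(c,d)
    hsv=cv2.cvtColor(p,cv2.COLOR_BGR2HSV);B=(hsv[...,0]>100)&(hsv[...,0]<125)&(hsv[...,1]>120)&(d>0)
    X,Y,Z=W[...,0],W[...,1],W[...,2]
    near=B&(abs(X-.485)<.09)&(abs(Y-.105)<.09)
    for nm,m in [("grip",near&(Z>.145)),("griptop",near&(Z>.186)),("tray",near&(Z<.06)&(Z>.02)),("base",B&(Z<.02)&(Z>0)&(X>.4)&(Y<.03)&(Y>-.3))]:
        q=W[m]
        if len(q)<4: print(c,nm,len(q));continue
        r=cv2.minAreaRect(q[:,:2].astype(np.float32)*1000)
        print(c,nm,len(q),q.mean(0),q.min(0),q.max(0),"rect",np.round(r[0],1),np.round(r[1],1),round(r[2],1))
    m=(Z>.23)&(Z<.31)&(X>.47)&(X<.76)&(Y>-.25)&(Y<0)&(d>0)
    q=W[m];print(c,"hook",len(q))
    for a in np.arange(.48,.76,.02):
        s=q[(q[:,0]>=a)&(q[:,0]<a+.02)]
        if len(s):print(round(a,2),len(s),np.median(s,0))
    m=(Z>.05)&(Z<.22)&(X>.63)&(X<.76)&(Y>-.2)&(Y<-.03)
    q=W[m];print("col",len(q),np.median(q,0) if len(q) else 0)
a=cv2.imread("pics/side0.png");cv2.imwrite("pics/crop.png",cv2.resize(a[140:290,240:390],(600,600),interpolation=cv2.INTER_CUBIC))
```

```text
scene grip 111 [0.4857 0.0971 0.1794] [0.467 0.086 0.155] [0.4933 0.1097 0.1946] rect [480.1  97.8] [23.7 26.3] 89.8
scene griptop 42 [0.4827 0.0983 0.1911] [0.467  0.088  0.1862] [0.4932 0.1097 0.1946] rect [480.1  99.1] [21.5 26.2] 88.3
scene tray 167 [0.517  0.1031 0.0282] [0.4182 0.0543 0.0201] [0.5402 0.1473 0.0369] rect [479.  100.8] [ 93.  122.1] 89.8
scene base 2462 [ 0.6755 -0.0957  0.0099] [ 0.5114 -0.1797  0.0003] [ 0.7972 -0.0013  0.02  ] rect [652.6 -88.1] [270.  127.7] 14.9
scene hook 1166
0.52 16 [ 0.5341 -0.1245  0.2832]
0.54 26 [ 0.5505 -0.12    0.273 ]
0.56 14 [ 0.5711 -0.1153  0.2724]
0.58 15 [ 0.5908 -0.1097  0.2852]
0.6 20 [ 0.6091 -0.1039  0.2881]
0.62 21 [ 0.6314 -0.0986  0.2869]
0.64 20 [ 0.6504 -0.0935  0.2877]
0.66 16 [ 0.6676 -0.0888  0.2878]
0.68 11 [ 0.6976 -0.0975  0.2767]
0.7 468 [ 0.7156 -0.0971  0.2783]
0.72 539 [ 0.7241 -0.129   0.2763]
col 1093 [ 0.7165 -0.1023  0.1601]
side grip 107 [0.4753 0.1093 0.1825] [0.462  0.0904 0.1561] [0.488  0.1189 0.1996] rect [475.  104.6] [25.2 27.7] 2.3
side griptop 55 [0.4749 0.106  0.1928] [0.4623 0.0904 0.1865] [0.488  0.1175 0.1996] rect [475.1 103.9] [25.7 25.7] 3.7
side tray 237 [0.4779 0.1093 0.0299] [0.4165 0.0528 0.0201] [0.5361 0.1542 0.0428] rect [476.5 103.2] [118.9 101.4] 0.6
side base 1606 [ 0.6452 -0.0829  0.0112] [ 0.5052 -0.1798  0.0001] [0.7916 0.0034 0.0198] rect [649.4 -88.4] [268.5 128.7] 15.0
side hook 359
0.52 11 [ 0.5329 -0.1224  0.2831]
0.54 17 [ 0.5493 -0.1152  0.2727]
0.56 15 [ 0.5695 -0.1097  0.2753]
0.58 14 [ 0.5917 -0.1074  0.2867]
0.6 14 [ 0.6092 -0.0997  0.2885]
0.62 16 [ 0.6284 -0.0937  0.2891]
0.64 16 [ 0.6501 -0.0888  0.2881]
0.66 21 [ 0.675  -0.0812  0.2889]
0.68 107 [ 0.6913 -0.0636  0.2852]
0.7 107 [ 0.7088 -0.0596  0.282 ]
0.72 21 [ 0.7232 -0.0785  0.2913]
col 264 [ 0.7009 -0.0669  0.1367]
```

View pics/crop.png

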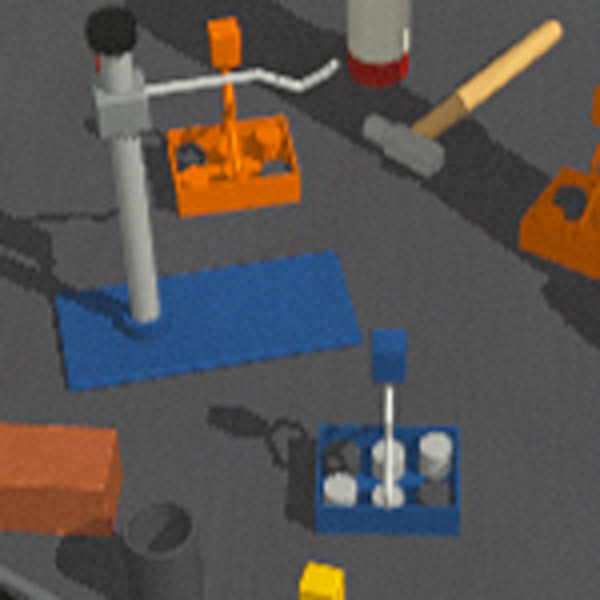

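The crop confirms it: blue grip block on blue tray at crop (388,355), separate from both orange carriers. Hook yaw is about 15°, seat about (0.559,-0.115), blue at about (0.477,0.102) with yaw about 1°. I'll go above it.

```bash
python3 -m handwheel '[{"dz":-0.05},{"dz":-0.1},{"dx":0.04,"dy":-0.03,"dz":-0.11},{"dx":0.08,"dy":-0.06,"dz":-0.11},{"dx":0.11,"dy":-0.1,"dz":-0.11},{"dx":0.14,"dy":-0.14,"dz":-0.11},{"dx":0.17,"dy":-0.18,"dz":-0.11},{"dx":0.2,"dy":-0.22,"dz":-0.11},{"dx":0.24,"dy":-0.26,"dz":-0.11},{"dx":0.24,"dy":-0.26,"dz":-0.11}]' 1
python3 -m handwheel '[{"dx":0.03,"dy":-0.035,"wz":3},{"dx":0.06,"dy":-0.07,"wz":6},{"dx":0.09,"dy":-0.105,"wz":9},{"dx":0.12,"dy":-0.14,"wz":12},{"dx":0.15,"dy":-0.175,"wz":15},{"dx":0.18,"dy":-0.21,"wz":18},{"dx":0.2,"dy":-0.245,"wz":21},{"dx":0.22,"dy":-0.28,"wz":24},{"dx":0.237,"dy":-0.312,"wz":24},{"dx":0.237,"dy":-0.312,"wz":24}]'
```

```text
validation failed for argument at $[0]...
validation failed for argument at $[0]...
```

```bash
python3 -m handwheel '[{"dx":0,"dy":0,"dz":-0.05,"wx":0,"wy":0,"wz":0},{"dx":0,"dy":0,"dz":-0.1,"wx":0,"wy":0,"wz":0}]' 1
```

```text
time_s: 1.2
ee_pos: [0.2771, -0.6143, 0.3223]
orientation: [[0.911, 0.411, -0.002], [0.411, -0.911, 0.004], [-0.0, -0.004, -1.0]]
force: [0.2, -0.4, 0.2]
width: 0.088
finger_force: 0.0
```

```bash
python3 -m handwheel '[{"dx":0.035,"dy":-0.03,"dz":-0.01,"wx":0,"wy":0,"wz":0},{"dx":0.07,"dy":-0.06,"dz":-0.01,"wx":0,"wy":0,"wz":0},{"dx":0.1,"dy":-0.095,"dz":-0.01,"wx":0,"wy":0,"wz":0},{"dx":0.13,"dy":-0.13,"dz":-0.01,"wx":0,"wy":0,"wz":0},{"dx":0.16,"dy":-0.165,"dz":-0.01,"wx":0,"wy":0,"wz":0},{"dx":0.19,"dy":-0.2,"dz":-0.01,"wx":0,"wy":0,"wz":0},{"dx":0.22,"dy":-0.235,"dz":-0.01,"wx":0,"wy":0,"wz":0},{"dx":0.24,"dy":-0.27,"dz":-0.01,"wx":0,"wy":0,"wz":0},{"dx":0.24,"dy":-0.27,"dz":-0.01,"wx":0,"wy":0,"wz":0}]'
python3 -m handwheel '[{"dx":0.03,"dy":-0.035,"dz":0,"wx":0,"wy":0,"wz":3},{"dx":0.06,"dy":-0.07,"dz":0,"wx":0,"wy":0,"wz":6},{"dx":0.09,"dy":-0.105,"dz":0,"wx":0,"wy":0,"wz":9},{"dx":0.12,"dy":-0.14,"dz":0,"wx":0,"wy":0,"wz":12},{"dx":0.15,"dy":-0.175,"dz":0,"wx":0,"wy":0,"wz":15},{"dx":0.18,"dy":-0.21,"dz":0,"wx":0,"wy":0,"wz":18},{"dx":0.21,"dy":-0.25,"dz":0,"wx":0,"wy":0,"wz":21},{"dx":0.237,"dy":-0.29,"dz":0,"wx":0,"wy":0,"wz":24},{"dx":0.237,"dy":-0.302,"dz":0,"wx":0,"wy":0,"wz":24},{"dx":0.237,"dy":-0.302,"dz":0,"wx":0,"wy":0,"wz":24}]'
python3 - <<'E'
from h import *
np.set_printoptions(precision=4,suppress=True)
s=arm.get_state();p,d=cams.capture("wrist");cv2.imwrite("pics/w1.png",p)
print(s["ee_pos"],np.array(s["orientation"]).round(3).tolist(),s["joint_positions"])
W=cloud("wrist",d);hsv=cv2.cvtColor(p,cv2.COLOR_BGR2HSV)
B=(hsv[...,0]>100)&(hsv[...,0]<125)&(hsv[...,1]>120)&(d>0)&(abs(W[...,0]-.48)<.1)&(abs(W[...,1]-.1)<.1)
for lo,hi in [(.185,.22),(.15,.185),(.02,.06)]:
    q=W[B&(W[...,2]>lo)&(W[...,2]<hi)]
    if len(q)>4:
        r=cv2.minAreaRect(q[:,:2].astype(np.float32)*1000);print(lo,len(q),q.mean(0),r)
print(proj("wrist",[.4775,.102,.192]))
for n in["blue_grip","blue_eye"]:
    for o in cams.mark_of("wrist",n):print(n,o)
E
```

```text
time_s: 2.1
ee_pos: [0.3868, -0.2651, 0.3332]
orientation: [[0.908, 0.419, 0.001], [0.419, -0.908, 0.001], [0.001, -0.0, -1.0]]
force: [0.9, 0.4, -0.6]
width: 0.0878
finger_force: 0.0
time_s: 3.1
ee_pos: [0.4769, 0.1037, 0.3326]
orientation: [[1.0, 0.009, -0.0], [0.009, -1.0, 0.0], [-0.0, -0.0, -1.0]]
force: [0.2, -0.4, 0.4]
width: 0.0879
finger_force: 0.0
[0.4769 0.1037 0.3326] [[1.0, 0.009, -0.0], [0.009, -1.0, 0.0], [-0.0, -0.0, -1.0]] [ 0.1824  0.1124 -0.5649  1.8112  0.0632  1.2361 -1.9622]
0.185 716 [0.479  0.1011 0.1936] ((478.12457275390625, 100.76937866210938), (27.32522201538086, 22.529781341552734), 0.04491309076547623)
0.15 102 [0.4915 0.1013 0.1744] ((491.56585693359375, 101.31177520751953), (0.9445852041244507, 20.18824577331543), 1.8535047769546509)
0.02 792 [0.4858 0.1007 0.0342] ((478.1279296875, 100.53440856933594), (120.11476135253906, 89.89483642578125), 0.9100465178489685)
[[316.7177 181.4795]]
blue_grip {'location': [319.1, 172.9], 'conf': 0.94}
blue_grip {'location': [157.4, 118.7], 'conf': 0.21}
blue_eye {'location': [318.3, 167.4], 'conf': 0.9}
```

View pics/w1.png

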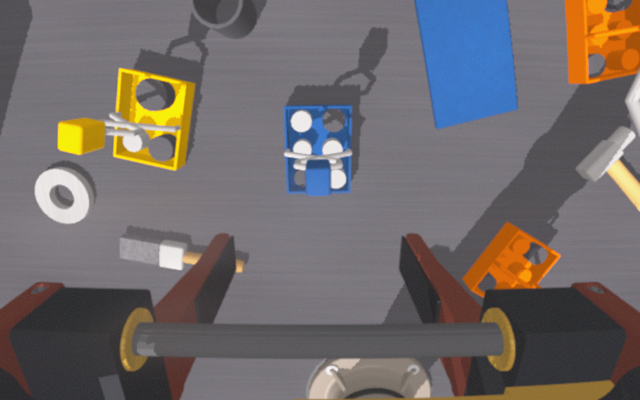

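Wrist view: blue block at (318,180), centred between the fingers, carrier at (0.478,0.1006) with nearly zero yaw. I'll descend and grip.

```bash
python3 -m handwheel '[{"dx":0.001,"dy":0.003,"dz":0.03,"wx":0,"wy":0,"wz":0},{"dx":0.001,"dy":0.003,"dz":0.06,"wx":0,"wy":0,"wz":0},{"dx":0.001,"dy":0.003,"dz":0.09,"wx":0,"wy":0,"wz":0},{"dx":0.001,"dy":0.003,"dz":0.115,"wx":0,"wy":0,"wz":0},{"dx":0.001,"dy":0.003,"dz":0.135,"wx":0,"wy":0,"wz":0},{"dx":0.001,"dy":0.003,"dz":0.15,"wx":0,"wy":0,"wz":0},{"dx":0.001,"dy":0.003,"dz":0.165,"wx":0,"wy":0,"wz":0},{"dx":0.001,"dy":0.003,"dz":0.176,"wx":0,"wy":0,"wz":0},{"dx":0.001,"dy":0.003,"dz":0.176,"wx":0,"wy":0,"wz":0}]' 1
python3 -m handwheel '[{"dx":0,"dy":0,"dz":0,"wx":0,"wy":0,"wz":0},{"dx":0,"dy":0,"dz":0,"wx":0,"wy":0,"wz":0},{"dx":0,"dy":0,"dz":0,"wx":0,"wy":0,"wz":0},{"dx":0,"dy":0,"dz":0,"wx":0,"wy":0,"wz":0},{"dx":0,"dy":0,"dz":0,"wx":0,"wy":0,"wz":0},{"dx":0,"dy":0,"dz":0,"wx":0,"wy":0,"wz":0},{"dx":0,"dy":0,"dz":0,"wx":0,"wy":0,"wz":0},{"dx":0,"dy":0,"dz":0,"wx":0,"wy":0,"wz":0}]' 0.15 35
```

```text
time_s: 4.15
ee_pos: [0.4775, 0.0973, 0.1554]
orientation: [[1.0, 0.003, -0.002], [0.003, -1.0, -0.001], [-0.002, 0.001, -1.0]]
force: [0.5, 0.2, -0.1]
width: 0.0877
finger_force: 0.0
time_s: 4.95
ee_pos: [0.4783, 0.0996, 0.1568]
orientation: [[1.0, 0.005, 0.0], [0.005, -1.0, 0.0], [0.0, -0.0, -1.0]]
force: [-0.3, 0.9, 0.8]
width: 0.0277
finger_force: 0.7
```

```bash
python3 -m handwheel '[{"dx":0,"dy":0,"dz":0,"wx":0,"wy":0,"wz":0},{"dx":0,"dy":0,"dz":0,"wx":0,"wy":0,"wz":0},{"dx":0,"dy":0,"dz":0,"wx":0,"wy":0,"wz":0},{"dx":0,"dy":0,"dz":0,"wx":0,"wy":0,"wz":0}]' 0 35
```

```text
time_s: 5.35
ee_pos: [0.4779, 0.0991, 0.1563]
orientation: [[1.0, 0.005, -0.001], [0.005, -1.0, -0.0], [-0.001, 0.0, -1.0]]
force: [0.6, -0.2, -3.9]
width: 0.0238
finger_force: 35.0
```

```bash
python3 -m handwheel '[{"dx":0,"dy":0,"dz":-0.005,"wx":0,"wy":0,"wz":0},{"dx":0,"dy":0,"dz":-0.02,"wx":0,"wy":0,"wz":0},{"dx":0,"dy":0,"dz":-0.04,"wx":0,"wy":0,"wz":0},{"dx":0,"dy":0,"dz":-0.065,"wx":0,"wy":0,"wz":0},{"dx":0,"dy":0,"dz":-0.09,"wx":0,"wy":0,"wz":0},{"dx":0,"dy":0,"dz":-0.115,"wx":0,"wy":0,"wz":0},{"dx":0,"dy":0,"dz":-0.14,"wx":0,"wy":0,"wz":0},{"dx":0,"dy":0,"dz":-0.155,"wx":0,"wy":0,"wz":0},{"dx":0,"dy":0,"dz":-0.163,"wx":0,"wy":0,"wz":0},{"dx":0,"dy":0,"dz":-0.163,"wx":0,"wy":0,"wz":0}]' 0 35
python3 -m handwheel '[{"dx":0.001,"dy":0.015,"dz":0,"wx":0,"wy":0,"wz":-1},{"dx":0.001,"dy":0.04,"dz":0,"wx":0,"wy":0,"wz":-3},{"dx":0.002,"dy":0.07,"dz":0,"wx":0,"wy":0,"wz":-5},{"dx":0.003,"dy":0.1,"dz":0,"wx":0,"wy":0,"wz":-7},{"dx":0.005,"dy":0.13,"dz":0,"wx":0,"wy":0,"wz":-9},{"dx":0.006,"dy":0.16,"dz":0,"wx":0,"wy":0,"wz":-11},{"dx":0.007,"dy":0.19,"dz":0,"wx":0,"wy":0,"wz":-13},{"dx":0.008,"dy":0.215,"dz":0,"wx":0,"wy":0,"wz":-15},{"dx":0.008,"dy":0.228,"dz":0,"wx":0,"wy":0,"wz":-15},{"dx":0.008,"dy":0.233,"dz":0,"wx":0,"wy":0,"wz":-15}]'
python3 - <<'E'
from h import *
np.set_printoptions(precision=4,suppress=True)
for i,c in enumerate(["side","scene","side"]):
    p,d=cams.capture(c);s=arm.get_state()
    if i<2: cv2.imwrite(f"pics/{c}1.png",p);np.save(f"{c}1.npy",d)
    print(s["force"],s["finger_force"],s["ee_pos"],s["time_s"])
    for n in ["hook_seat","hook_tip","blue_grip","blue_eye"]:
        for o in cams.mark_of(c,n)[:2]: print(c,n,round(o["conf"],2),np.round(o["location"],1))
    print("pred seat,tip,grip,eye",proj(c,[[.559,-.115,.265],[.530,-.1228,.284],[.4866,-.134,.335],[.4866,-.134,.2955]]).round(1).tolist())
a=cv2.imread("pics/side1.png");x,y=proj("side",[.53,-.12,.29])[0].astype(int)
cv2.imwrite("pics/side1z.png",cv2.resize(a[y-50:y+50,x-50:x+50],(600,600),interpolation=cv2.INTER_CUBIC))
a=cv2.imread("pics/scene1.png");x,y=proj("scene",[.53,-.12,.29])[0].astype(int)
cv2.imwrite("pics/scene1z.png",cv2.resize(a[y-50:y+50,x-50:x+50],(600,600),interpolation=cv2.INTER_CUBIC))
E
```

```text
time_s: 6.35
ee_pos: [0.4785, 0.0993, 0.3204]
orientation: [[1.0, 0.005, 0.001], [0.005, -1.0, 0.0], [0.001, -0.0, -1.0]]
force: [0.9, 0.7, -4.6]
width: 0.0238
finger_force: 35.0
time_s: 7.35
ee_pos: [0.4867, -0.1348, 0.3186]
orientation: [[0.965, 0.261, -0.002], [0.261, -0.965, 0.0], [-0.002, -0.001, -1.0]]
force: [0.1, 0.7, -4.3]
width: 0.0236
finger_force: 35.0
[ 0.0584 -0.0255 -4.4937] 34.99880254268646 [ 0.4869 -0.1345  0.3188] 7.4
side hook_seat 0.83 [310.8 157.6]
side hook_tip 0.72 [334.8 148.7]
side hook_tip 0.67 [326.  158.1]
side blue_grip 0.87 [394.2 167.3]
side blue_grip 0.7 [296.1 148.7]
side blue_eye 0.73 [387.8 173.4]
side blue_eye 0.66 [335.3 148.8]
pred seat,tip,grip,eye [[314.2, 161.4], [322.9, 155.7], [336.0, 141.7], [336.0, 151.2]]
[ 0.1597 -0.2444 -4.9145] 34.998908042907715 [ 0.4875 -0.1322  0.3197] 7.65
scene hook_seat 0.58 [275.8 195.1]
scene hook_seat 0.48 [353.5 199.1]
scene hook_tip 0.95 [267.5 183.9]
scene blue_grip 0.89 [259.5 158.8]
scene blue_grip 0.79 [216.4 186.3]
scene blue_eye 0.88 [260.4 175.6]
scene blue_eye 0.68 [223.6 200.8]
pred seat,tip,grip,eye [[275.4, 193.5], [268.3, 182.8], [257.6, 159.5], [258.5, 172.8]]
[-0.3583  0.4299 -3.7148] 34.998804330825806 [ 0.4874 -0.1333  0.3197] 7.9
side hook_seat 0.57 [311.9 162.7]
side hook_tip 0.87 [324.8 155.2]
side blue_grip 0.89 [336.  139.1]
side blue_grip 0.83 [393.5 164.9]
side blue_eye 0.87 [393.  175.6]
side blue_eye 0.79 [295.2 156.3]
pred seat,tip,grip,eye [[314.2, 161.4], [322.9, 155.7], [336.0, 141.7], [336.0, 151.2]]
```

View crops.

View pics/side1z.png

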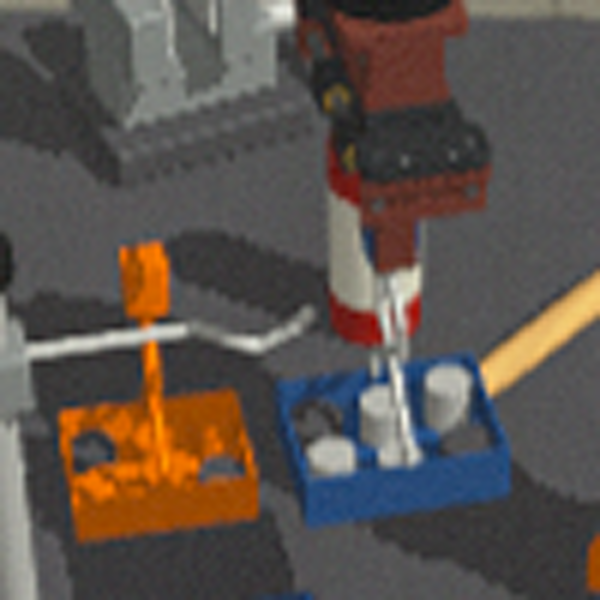

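View pics/scene1z.png

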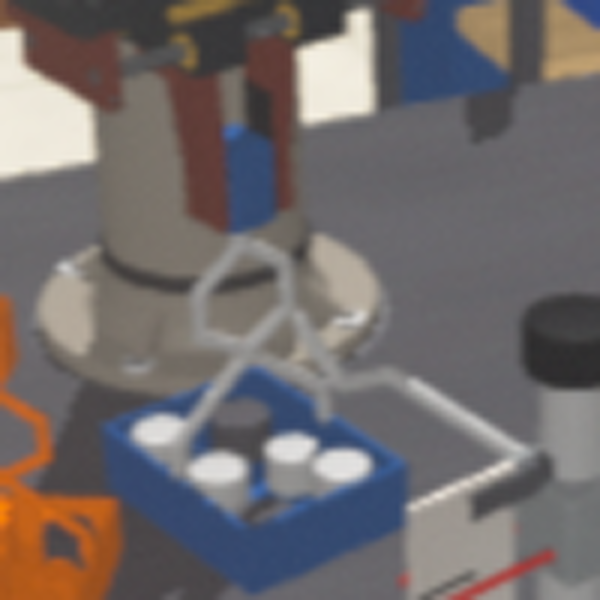

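Side view: hook tip at crop (310,313), eye at (393,300) just outside it. Scene view: the eye's opening is in line with the bar. Lateral error is about 1 mm, so I'll slide 74 mm along tool x.

```bash
python3 -m handwheel '[{"dx":0.006,"dy":0,"dz":0,"wx":0,"wy":0,"wz":0},{"dx":0.012,"dy":0,"dz":0,"wx":0,"wy":0,"wz":0},{"dx":0.018,"dy":0,"dz":0,"wx":0,"wy":0,"wz":0},{"dx":0.024,"dy":0,"dz":0,"wx":0,"wy":0,"wz":0},{"dx":0.03,"dy":0,"dz":0,"wx":0,"wy":0,"wz":0},{"dx":0.036,"dy":0,"dz":0,"wx":0,"wy":0,"wz":0},{"dx":0.042,"dy":0,"dz":0,"wx":0,"wy":0,"wz":0},{"dx":0.048,"dy":0,"dz":0,"wx":0,"wy":0,"wz":0},{"dx":0.05,"dy":0,"dz":0,"wx":0,"wy":0,"wz":0}]'
python3 -m handwheel '[{"dx":0.005,"dy":0,"dz":0,"wx":0,"wy":0,"wz":0},{"dx":0.01,"dy":0,"dz":0,"wx":0,"wy":0,"wz":0},{"dx":0.015,"dy":0,"dz":0,"wx":0,"wy":0,"wz":0},{"dx":0.02,"dy":0,"dz":0,"wx":0,"wy":0,"wz":0},{"dx":0.024,"dy":0,"dz":0,"wx":0,"wy":0,"wz":0},{"dx":0.024,"dy":0,"dz":0,"wx":0,"wy":0,"wz":0}]'
python3 - <<'E'
from h import *
np.set_printoptions(precision=4,suppress=True)
ims=[]
for c in ["side","scene"]:
    p,d=cams.capture(c);s=arm.get_state();print(s["force"],s["ee_pos"])
    x,y=proj(c,[.56,-.115,.28])[0].astype(int)
    ims.append(cv2.resize(p[y-40:y+40,x-32:x+32],(400,500),interpolation=cv2.INTER_CUBIC))
cv2.imwrite("pics/on.png",np.hstack(ims))
E
```

```text
time_s: 9.0
ee_pos: [0.5363, -0.1201, 0.3196]
orientation: [[0.965, 0.264, 0.0], [0.264, -0.965, 0.0], [0.0, -0.0, -1.0]]
force: [-0.7, 0.1, -4.1]
width: 0.0237
finger_force: 35.0
time_s: 9.6
ee_pos: [0.5593, -0.1139, 0.3196]
orientation: [[0.965, 0.264, 0.0], [0.264, -0.965, 0.0], [0.0, -0.0, -1.0]]
force: [-0.2, 0.1, -4.0]
width: 0.0238
finger_force: 35.0
[-0.4751  0.4466 -4.5764] [ 0.5589 -0.1141  0.3195]
[-0.5077 -0.1158 -4.3121] [ 0.5587 -0.1142  0.3195]
```

View pics/on.png

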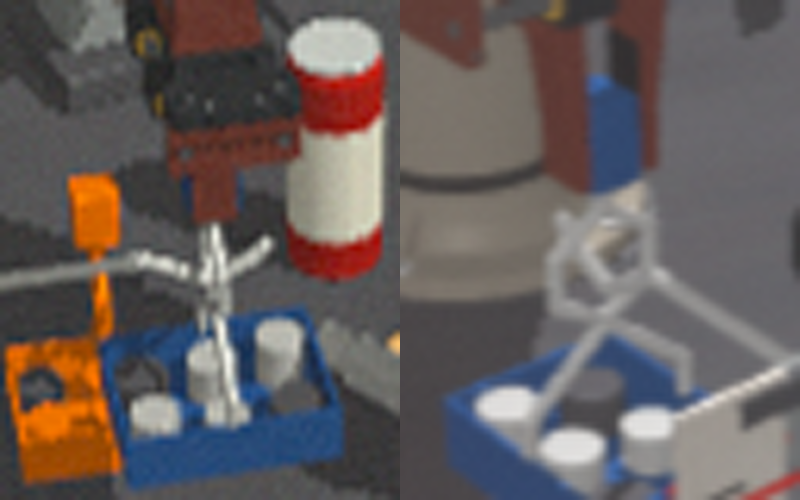

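Side view: the eye bar at (213,270) is astride the dip. Scene view: the hook passes through the eye at about (600,260). I'll lower slowly and watch the force.

```bash
python3 -m handwheel '[{"dx":0,"dy":0,"dz":0.002,"wx":0,"wy":0,"wz":0},{"dx":0,"dy":0,"dz":0.004,"wx":0,"wy":0,"wz":0},{"dx":0,"dy":0,"dz":0.006,"wx":0,"wy":0,"wz":0},{"dx":0,"dy":0,"dz":0.008,"wx":0,"wy":0,"wz":0},{"dx":0,"dy":0,"dz":0.01,"wx":0,"wy":0,"wz":0},{"dx":0,"dy":0,"dz":0.012,"wx":0,"wy":0,"wz":0},{"dx":0,"dy":0,"dz":0.014,"wx":0,"wy":0,"wz":0},{"dx":0,"dy":0,"dz":0.016,"wx":0,"wy":0,"wz":0},{"dx":0,"dy":0,"dz":0.018,"wx":0,"wy":0,"wz":0},{"dx":0,"dy":0,"dz":0.02,"wx":0,"wy":0,"wz":0}]'
python3 -m handwheel '[{"dx":0,"dy":0,"dz":0.002,"wx":0,"wy":0,"wz":0},{"dx":0,"dy":0,"dz":0.004,"wx":0,"wy":0,"wz":0},{"dx":0,"dy":0,"dz":0.006,"wx":0,"wy":0,"wz":0},{"dx":0,"dy":0,"dz":0.008,"wx":0,"wy":0,"wz":0},{"dx":0,"dy":0,"dz":0.01,"wx":0,"wy":0,"wz":0},{"dx":0,"dy":0,"dz":0.012,"wx":0,"wy":0,"wz":0},{"dx":0,"dy":0,"dz":0.014,"wx":0,"wy":0,"wz":0},{"dx":0,"dy":0,"dz":0.016,"wx":0,"wy":0,"wz":0},{"dx":0,"dy":0,"dz":0.018,"wx":0,"wy":0,"wz":0},{"dx":0,"dy":0,"dz":0.02,"wx":0,"wy":0,"wz":0}]'
python3 -m handwheel '[{"dx":0,"dy":0,"dz":0.002,"wx":0,"wy":0,"wz":0},{"dx":0,"dy":0,"dz":0.004,"wx":0,"wy":0,"wz":0},{"dx":0,"dy":0,"dz":0.006,"wx":0,"wy":0,"wz":0},{"dx":0,"dy":0,"dz":0.008,"wx":0,"wy":0,"wz":0},{"dx":0,"dy":0,"dz":0.01,"wx":0,"wy":0,"wz":0},{"dx":0,"dy":0,"dz":0.01,"wx":0,"wy":0,"wz":0},{"dx":0,"dy":0,"dz":0.01,"wx":0,"wy":0,"wz":0}]'
python3 - <<'E'
from h import *
np.set_printoptions(precision=4,suppress=True)
F=[]
for i in range(8):
    cams.capture("wrist");s=arm.get_state();F.append(s["force"])
print(np.mean(F,0),np.std(F,0),s["ee_pos"],s["time_s"])
E
```

```text
time_s: 10.7
ee_pos: [0.5588, -0.1142, 0.2995]
orientation: [[0.965, 0.264, 0.0], [0.264, -0.965, -0.0], [0.0, 0.0, -1.0]]
force: [-0.3, -0.2, -3.6]
width: 0.0238
finger_force: 35.0
time_s: 11.7
ee_pos: [0.5588, -0.1141, 0.2796]
orientation: [[0.965, 0.264, 0.0], [0.264, -0.965, -0.0], [0.0, 0.0, -1.0]]
force: [-0.0, 1.0, -3.0]
width: 0.024
finger_force: 35.0
time_s: 12.4
ee_pos: [0.5588, -0.1141, 0.2698]
orientation: [[0.965, 0.264, 0.0], [0.264, -0.965, 0.0], [0.0, -0.0, -1.0]]
force: [0.0, 0.6, -1.9]
width: 0.0242
finger_force: 35.0
[ 0.0775  0.7886 -2.3219] [0.567  0.4079 0.3831] [ 0.5588 -0.1142  0.2697] 12.8
```

```bash
python3 -m handwheel '[{"dx":0,"dy":0,"dz":0.002,"wx":0,"wy":0,"wz":0},{"dx":0,"dy":0,"dz":0.004,"wx":0,"wy":0,"wz":0},{"dx":0,"dy":-0.0005,"dz":0.006,"wx":0,"wy":0,"wz":0},{"dx":0,"dy":-0.001,"dz":0.008,"wx":0,"wy":0,"wz":0},{"dx":0,"dy":-0.001,"dz":0.01,"wx":0,"wy":0,"wz":0},{"dx":0,"dy":-0.001,"dz":0.012,"wx":0,"wy":0,"wz":0},{"dx":0,"dy":-0.001,"dz":0.014,"wx":0,"wy":0,"wz":0},{"dx":0,"dy":-0.001,"dz":0.016,"wx":0,"wy":0,"wz":0},{"dx":0,"dy":-0.001,"dz":0.018,"wx":0,"wy":0,"wz":0},{"dx":0,"dy":-0.001,"dz":0.02,"wx":0,"wy":0,"wz":0}]'
cat > f.py <<'E'
from h import *
np.set_printoptions(precision=4,suppress=True)
F=[]
for i in range(16):
    cams.capture("wrist");s=arm.get_state();F.append(s["force"])
print(np.mean(F,0),np.std(F,0),s["ee_pos"],s["time_s"],s["torque"])
E
python3 f.py
```

```text
time_s: 13.8
ee_pos: [0.5587, -0.1136, 0.2497]
orientation: [[0.965, 0.263, 0.001], [0.263, -0.965, -0.0], [0.0, 0.001, -1.0]]
force: [2.2, -2.5, -0.1]
width: 0.024
finger_force: 35.0
[ 2.7393 -3.175  -0.4608] [0.502  0.6575 0.3688] [ 0.5586 -0.1134  0.2497] 14.6 [-1.0343 -0.8399 -0.0628]
```

```bash
python3 -m handwheel '[{"dx":0,"dy":0.0003,"dz":0,"wx":0,"wy":0,"wz":0},{"dx":0,"dy":0.0006,"dz":0,"wx":0,"wy":0,"wz":0},{"dx":0,"dy":0.0008,"dz":0,"wx":0,"wy":0,"wz":0},{"dx":0,"dy":0.0008,"dz":0,"wx":0,"wy":0,"wz":0}]'
python3 f.py
python3 - <<'E'
from h import *
ims=[]
for c in ["side","scene"]:
    p,d=cams.capture(c)
    x,y=proj(c,[.56,-.115,.23])[0].astype(int)
    ims.append(cv2.resize(p[y-40:y+40,x-32:x+32],(400,500),interpolation=cv2.INTER_CUBIC))
cv2.imwrite("pics/on2.png",np.hstack(ims))
E
```

```text
time_s: 15.0
ee_pos: [0.5586, -0.1136, 0.2496]
orientation: [[0.965, 0.264, -0.0], [0.264, -0.965, 0.0], [-0.0, -0.001, -1.0]]
force: [3.1, -2.9, -1.7]
width: 0.0241
finger_force: 35.0
[ 2.5024 -1.0638 -0.4277] [0.5776 0.7619 0.4292] [ 0.5586 -0.1137  0.2497] 15.8 [ 0.0225 -0.5961  0.0552]
```

View pics/on2.png

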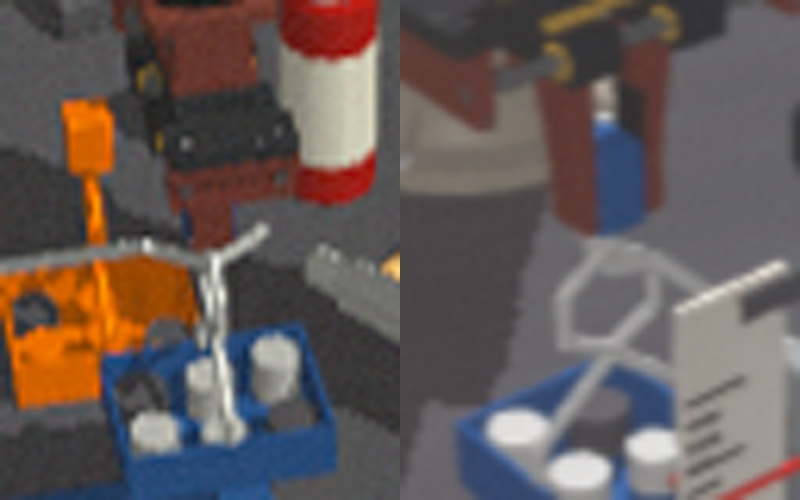

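The eye sits in the dip (side (213,260)), slightly towards the tip, as the +x force shows. I'll relieve the lateral forces.

```bash
python3 -m handwheel '[{"dx":0.0005,"dy":0.0002,"dz":0,"wx":0,"wy":0,"wz":0},{"dx":0.001,"dy":0.0003,"dz":0.0005,"wx":0,"wy":0,"wz":0},{"dx":0.0015,"dy":0.0003,"dz":0.001,"wx":0,"wy":0,"wz":0},{"dx":0.0015,"dy":0.0003,"dz":0.002,"wx":0,"wy":0,"wz":0},{"dx":0.0015,"dy":0.0003,"dz":0.003,"wx":0,"wy":0,"wz":0},{"dx":0.0015,"dy":0.0003,"dz":0.003,"wx":0,"wy":0,"wz":0}]'
python3 f.py
```

```text
time_s: 16.5
ee_pos: [0.5599, -0.1137, 0.2464]
orientation: [[0.965, 0.264, -0.001], [0.264, -0.965, 0.0], [-0.001, -0.0, -1.0]]
force: [-0.7, 2.4, 0.3]
width: 0.0238
finger_force: 35.0
[-0.95    2.2781 -0.0862] [0.6002 0.4406 0.4734] [ 0.5602 -0.1137  0.2466] 17.3 [ 0.7121  0.313  -0.0349]
```

```bash
python3 -m handwheel '[{"dx":0,"dy":-0.0002,"dz":0.0005,"wx":0,"wy":0,"wz":0},{"dx":0,"dy":-0.0004,"dz":0.001,"wx":0,"wy":0,"wz":0},{"dx":0,"dy":-0.0004,"dz":0.0015,"wx":0,"wy":0,"wz":0},{"dx":0,"dy":-0.0004,"dz":0.0015,"wx":0,"wy":0,"wz":0}]'
python3 f.py; python3 f.py
```

```text
time_s: 17.7
ee_pos: [0.5602, -0.1137, 0.2452]
orientation: [[0.965, 0.263, 0.0], [0.263, -0.965, -0.0], [0.0, 0.0, -1.0]]
force: [0.6, 2.5, 0.2]
width: 0.0244
finger_force: 35.0
[-0.0939  1.5147 -0.1295] [0.5272 0.6498 0.4422] [ 0.5602 -0.1136  0.2452] 18.5 [ 0.2673  0.0288 -0.0141]
[0.2342 0.5431 0.1524] [0.3209 0.5215 0.6065] [ 0.5601 -0.1136  0.2452] 19.3 [ 0.1883 -0.0537  0.0171]
```

Net vertical force is about zero, so the spring carries the weight. I'll ease the grip, then open slightly.

```bash
python3 -m handwheel '[{"dx":0,"dy":0,"dz":0,"wx":0,"wy":0,"wz":0},{"dx":0,"dy":0,"dz":0,"wx":0,"wy":0,"wz":0},{"dx":0,"dy":0,"dz":0,"wx":0,"wy":0,"wz":0},{"dx":0,"dy":0,"dz":0,"wx":0,"wy":0,"wz":0},{"dx":0,"dy":0,"dz":0,"wx":0,"wy":0,"wz":0}]' 0 4
python3 -m handwheel '[{"dx":0,"dy":0,"dz":0,"wx":0,"wy":0,"wz":0},{"dx":0,"dy":0,"dz":0,"wx":0,"wy":0,"wz":0},{"dx":0,"dy":0,"dz":0,"wx":0,"wy":0,"wz":0},{"dx":0,"dy":0,"dz":0,"wx":0,"wy":0,"wz":0},{"dx":0,"dy":0,"dz":0,"wx":0,"wy":0,"wz":0},{"dx":0,"dy":0,"dz":0,"wx":0,"wy":0,"wz":0}]' 0.4 4
python3 f.py
```

```text
time_s: 19.8
ee_pos: [0.5602, -0.1135, 0.2452]
orientation: [[0.965, 0.264, 0.0], [0.264, -0.965, -0.0], [0.0, 0.0, -1.0]]
force: [1.1, 0.2, -0.0]
width: 0.0239
finger_force: 4.0
time_s: 20.4
ee_pos: [0.5601, -0.1135, 0.2451]
orientation: [[0.965, 0.264, -0.0], [0.264, -0.965, -0.0], [-0.0, -0.0, -1.0]]
force: [-0.4, -0.7, 0.0]
width: 0.0352
finger_force: 0.0
[ 0.0072 -0.3061 -0.0133] [0.5974 0.3937 0.5197] [ 0.5601 -0.1135  0.2452] 21.2 [ 0.0031  0.0249 -0.0453]
```

```bash
python3 -m handwheel '[{"dx":0,"dy":0,"dz":0,"wx":0,"wy":0,"wz":0},{"dx":0,"dy":0,"dz":0,"wx":0,"wy":0,"wz":0},{"dx":0,"dy":0,"dz":0,"wx":0,"wy":0,"wz":0},{"dx":0,"dy":0,"dz":0,"wx":0,"wy":0,"wz":0},{"dx":0,"dy":0,"dz":-0.01,"wx":0,"wy":0,"wz":0},{"dx":0,"dy":0,"dz":-0.025,"wx":0,"wy":0,"wz":0},{"dx":0,"dy":0,"dz":-0.045,"wx":0,"wy":0,"wz":0},{"dx":0,"dy":0,"dz":-0.07,"wx":0,"wy":0,"wz":0},{"dx":0,"dy":0,"dz":-0.1,"wx":0,"wy":0,"wz":0},{"dx":0,"dy":0,"dz":-0.1,"wx":0,"wy":0,"wz":0}]' 0.75
python3 - <<'E'
from h import *
ims=[];M={}
for k in range(2):
  for c in ["side","scene"]:
    p,d=cams.capture(c);cams_d=M.setdefault(c,[]);cams_d.append(p.astype(int))
    if k: 
        x,y=proj(c,[.56,-.115,.23])[0].astype(int)
        ims.append(cv2.resize(p[y-40:y+40,x-32:x+32],(400,500),interpolation=cv2.INTER_CUBIC))
    [cams.capture("wrist") for _ in range(8)]
cv2.imwrite("pics/end.png",np.hstack(ims))
print({c:(abs(v[1]-v[0]).max(2)>60).sum() for c,v in M.items()},arm.get_state()["time_s"],arm.get_state()["force"])
E
```

```text
time_s: 22.2
ee_pos: [0.5622, -0.1134, 0.3504]
orientation: [[0.965, 0.264, 0.008], [0.264, -0.965, -0.001], [0.007, 0.003, -1.0]]
force: [-0.1, -0.2, 0.5]
width: 0.0658
finger_force: 0.0
{'side': np.int64(235), 'scene': np.int64(0)} 24.0 [-0.65016964 -0.50781224  0.36266   ]
```

View pics/end.png

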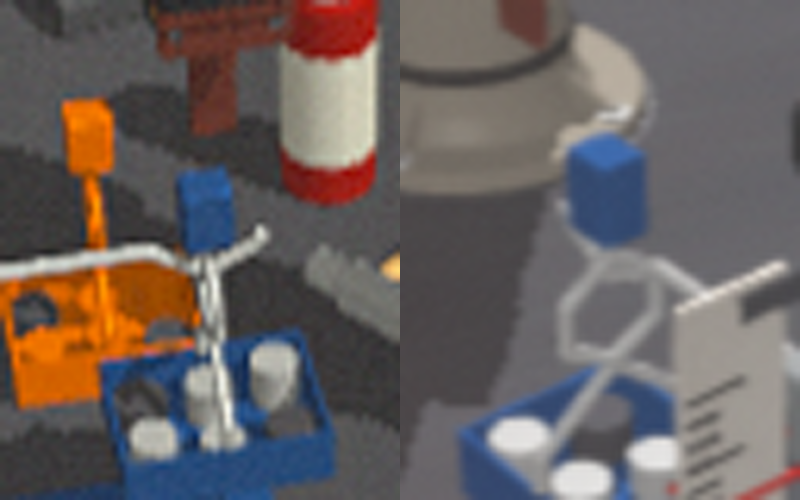

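The carrier hangs upright in the dip, and the fingers are clear of it. I'll let it settle, then hand in.

```bash
for i in 1 2 3; do python3 -m handwheel '[{"dx":0,"dy":0,"dz":0,"wx":0,"wy":0,"wz":0},{"dx":0,"dy":0,"dz":0,"wx":0,"wy":0,"wz":0},{"dx":0,"dy":0,"dz":0,"wx":0,"wy":0,"wz":0},{"dx":0,"dy":0,"dz":0,"wx":0,"wy":0,"wz":0},{"dx":0,"dy":0,"dz":0,"wx":0,"wy":0,"wz":0},{"dx":0,"dy":0,"dz":0,"wx":0,"wy":0,"wz":0},{"dx":0,"dy":0,"dz":0,"wx":0,"wy":0,"wz":0},{"dx":0,"dy":0,"dz":0,"wx":0,"wy":0,"wz":0},{"dx":0,"dy":0,"dz":0,"wx":0,"wy":0,"wz":0},{"dx":0,"dy":0,"dz":0,"wx":0,"wy":0,"wz":0}]' | head -1; done
python3 -c "
from workcell import arm
print(arm.finish_job())"
```

```text
time_s: 25.0
time_s: 26.0
time_s: 27.0
the job is handed in; nothing more can be done
None
```

The blue carrier hangs upright and released in the dip of the hook, its weight of about 4.3 N (0.44 kg) on the spring; the job was handed in at 27 s, and no verdict came back.

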